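Put the lathe tooling back in its tray

ROBOT

A 7-joint arm with a two-finger parallel gripper is mounted at the origin on the work surface. World frame = base frame: x ahead of the robot, y to its left, z up, the work surface at z = 0. Lengths are in mm, angles in rad, forces in N, time in s.
With the tool pointing down it reaches from about 425 to 875 mm from the base axis. Payload 8.4 kg.
Tool frame: the origin (TCP) lies midway between the tips of the shut fingers; the grasp point (between the pads) lies 19 mm behind it; z points along the fingers, y is the line along which they close (so a half turn about z gives the same grasp; the last joint's range is limited). The gripper opens to 85 mm and grips with 20 to 120 N. Pads are 22 mm wide; open, the fingers measure 114 mm over their backs; the gripper's body (76 mm by 85 mm) begins 54 mm behind the grasp point. The pads swing forward as they close: fully open they stand 13 mm farther back than shut.
Start: joints at [-1.239, 0.333, 0.04, 1.465, -0.013, 1.343, -0.059], TCP at [271.436, 590.581, 231.308] pointing down, gripper open.
Joint ranges: [-2.58, 2.58], [-0.38, 2.09], [-1.3, 1.39], [0.25, 2.4], [-1.5, 4.64], [0.08, 2.09], [-2.65, 2.65]. Speed limits (rad/s): [2.22, 2.22, 2.79, 2.79, 3.14, 3.14, 3.14].

INTERFACE

Orientations are given as a unit quaternion [w, x, y, z].
In Python, from bench import robot gives the robot as it stands.
- The arm moves only by the tool servo_tool, never from a script. Its argument "plan" is a list of rows, each an object of numbers: "gripper": the opening in per cent of the stroke, from 0 (shut) to 100 (fully open); "dx", "dy", "dz": the shift along the world's x, y, z in m; "ax", "ay", "az": the turn, a rotation vector about the world's x, y, z in degrees. A call has 1 to 20 rows; each row is the pose to reach, as a shift and turn from the pose commanded when the call began; what a row does not reach only later rows make up. A row lasts 1/12 s, in which the tool goes at most 41.7 mm and 7.16 degrees, less where a joint would pass 70% of its speed; a pose out of reach is approached as far as the arm can. A call with a gripper value outside its range is refused whole. The fingers move at their own pace and stop on an object; "force" is the grip in N (left out, the last holds). Time passes only in rows, so rows that repeat a pose let the fingers close. It gives the time, the measured TCP pose, the force and the opening at its end, in the units of the state.
- robot.get_state(): the state, without advancing time (a new reading comes with each control period).
- robot.grab_frame(name): name is "scene" or "top" or "wrist"; returns (picture, depth): 480x640x3 uint8, blue, green, red; 480x640 float32, mm along the optical axis (not along the pixel's ray), 0 where there is no reading.
- robot.calibration(name): a dict with "intrinsics" (3x3 intrinsics, pixels), "xyz" and "orientation" of the camera in the world. Camera axes: x right, y down, z forward; pixel columns grow to the right and rows downward; lengths in mm; the calibration is good to about 2 mm. A picture is of the moment at which its call begins: read the wrist's pose just before it. calibration takes no time and is no camera call; for the wrist camera it gives the pose at the moment of the call.
- robot.finish_job(): hands the job in, once; it reports no verdict.
The state is a dict: "time": time; "qpos": joint angles; "dq": joint speeds; "effort": joint torques, N m; "tcp_pos": TCP position; "tcp_rot": TCP orientation; "ft_force": force on the tool from outside, world axes, zero at the start; "torque": the same for the moment, N m; "grip_width": opening from 0.0 (shut) to 1.0 (fully open).
Only numpy, scipy, OpenCV 4.12 (cv2) and the standard library are available. Lean on these libraries where they do the work, as an engineer would, in place of code of your own. Each camera call takes 0.05 s, during which the arm holds its last target. There are 200 camera calls.

TASK

Put the lathe's tooling away in the grey tray: the drill chuck standing jaws up in the round bay, the cutter-bearing tool holder standing upright in the block-shaped bay, and the T-shaped chuck key lying flat in the bay with the T, each set down, not dropped, and resting fully on the floor of its bay. Leave the plain bar end, the plain packing block and the L-shaped hexagon key where they lie on the bench.

Things in the scene. Friction and masses are not known exactly. Their poses are not given: they have to be found in the camera images.
- drill_chuck: Drill chuck of bare steel standing on its flat back, jaws up: round, 46 mm diameter up to 34 mm height, then narrowing to a 28 mm nose at 56 mm, three small jaws on the nose reach 60 mm; dark grooved band. About 0.5 kg. Origin: centre of its underside; z up.
- tool_holder: Lathe tool holder: dark steel block 56 mm (x) by 36 mm (y) by 46 mm high, with a row of four clamp screws and one larger screw on top (5 mm proud) and a bright 10 mm square cutter that sticks 14 mm out of its +x end, 22 to 34 mm above the underside. About 0.5 kg. Origin: centre of the block's underside; z up.
- chuck_key: T-shaped steel chuck key lying flat: straight shank 90 mm long along x (14 mm wide and 14 mm high; the last 12 mm at +x is a 10 mm square tip), and a cross bar 9 mm thick, 64 mm long along y, through the shank 38 mm to -x of the origin. About 0.14 kg. Origin: on the underside, halfway along the shank; z up.
- bar_stub: Look-alike that stays: plain solid steel bar end, a straight cylinder 46 mm in diameter and 56 mm high, flat top with a small centre mark, no jaws. About 0.7 kg. Origin: centre of its underside.
- packing_block: Look-alike that stays: plain dark steel packing block 56 mm (x) by 36 mm (y) by 46 mm high, two round holes showing on top, no screws and no cutter. About 0.65 kg. Origin: centre of its underside.
- hex_key: Look-alike that stays: L-shaped steel hexagon key lying flat, 12 mm thick, long leg 90 mm along x, short leg reaching 38 mm to +y from the middle line of the long leg, at its -x end. About 0.13 kg. Origin: on the underside, halfway along the long leg.
- bay_round: Bay for the drill chuck. Fixed plywood insert 92 (x) x 116 (y) x 13 mm, one of three in varying order along x of a grey tray (walls 14 mm high). Origin: centre of its underside, 5 mm over the bench; z up. Pocket centred, 8 mm deep, floor 5 mm above the origin: round, 70 mm in diameter, a dark disc drawn on the floor.
- bay_block: Bay for the tool holder. Fixed plywood insert 92 (x) x 116 (y) x 13 mm, one of three in varying order along x of a grey tray (walls 14 mm high). Origin: centre of its underside, 5 mm over the bench; z up. Pocket centred, 8 mm deep, floor 5 mm above the origin: 60 (x) x 80 mm (y), so the block's long side must lie along the bay's y (either way round); dark outline of block and cutter on the floor.
- bay_key: Bay for the chuck key. Fixed plywood insert 92 (x) x 116 (y) x 13 mm, one of three in varying order along x of a grey tray (walls 14 mm high). Origin: centre of its underside, 5 mm over the bench; z up. Pocket centred, 8 mm deep, floor 5 mm above the origin: 82 (x) x 106 mm (y), so the shank must lie along the bay's y (either way round); a dark T on the floor.
There are look-alikes about, which are no part of the job. What is shaped like the drill_chuck but orange is not meant. What is shaped like the chuck_key but green or red is not meant.

How it is judged:
By the outcome, as a careful person would: the job done as asked, in the order asked, and still so for the second after the job is handed in, with the robot touching nothing.
It also fails if it takes over 96 s, if anything falls off the work surface, if the arm or the gripper's body presses on something with over 40 N, if the wrist force passes 120 N, or if a joint passes its speed limit or range.

## Working session

There is one attempt and no reset: what is moved stays moved. The work goes in short steps, Python scripts to look and compute and a tool call to move; the robot and the scene stay as the last step left them, time stands still between calls to the robot, and variables do not carry over. Pictures are saved under pics/ and viewed, on a budget of 14 in all, crops included, one or two more only if the job needs it, and the job is handed in when it is done.

Besides the shell and the picture viewer there is one more tool, called in YAML: its name, and indented under it one key for each argument. servo_tool: Moves the arm, as the interface text tells. Its arguments: {"type":"object","properties":{"plan":{"type":"array"},"force":{"type":"number"}},"required":["plan"]}

```bash
mkdir -p pics; ls; cat > h.py <<'E'
import numpy as np, cv2
from scipy.spatial.transform import Rotation as R
from bench import robot
def cam(n):
    c=robot.calibration(n); q=c["orientation"]
    return np.array(c["intrinsics"]),np.array(c["xyz"]),R.from_quat([q[1],q[2],q[3],q[0]]).as_matrix()
def cloud(c,d):
    K,t,M=c; v,u=np.mgrid[:480,:640]
    p=np.dstack([(u-K[0,2])/K[0,0]*d,(v-K[1,2])/K[1,1]*d,d])
    return p@M.T+t
def ray(c,u,v,z):
    K,t,M=c; r=M@np.array([(u-K[0,2])/K[0,0],(v-K[1,2])/K[1,1],1]); return t+r*(z-t[2])/r[2]
def pix(c,p):
    K,t,M=c; q=K@(M.T@(np.array(p)-t)); return q[:2]/q[2]
E
python3 - <<'E'
from h import *
for n in("top","scene"):
    c=cam(n); p,d=robot.grab_frame(n); cv2.imwrite(f"pics/{n}0.png",p); np.savez(f"{n}0.npz",p=p,d=d,K=c[0],t=c[1],M=c[2]); print(n,c[1],c[2][:,2],c[0][0,0])
print(robot.get_state())
E
```

```text
pics
top [ 269.47347333  -39.92172796 1178.40142822] [ 0.18006014  0.00594646 -0.98363763] 556.1167906759719
scene [911.14057802 298.39552757 882.61626174] [-0.41699174 -0.34338685 -0.84154819] 591.5858710529803
{'time': 0.1, 'qpos': array([-1.23922473,  0.33384202,  0.03983752,  1.46617014, -0.01341125,
        1.34329228, -0.05851745]), 'dq': array([-0.00215955, -0.00202725,  0.00101683, -0.00029463,  0.00095574,
        0.00172455,  0.00013707]), 'effort': array([ 4.32868634e-03, -6.60015965e+01,  1.36993982e+00, -4.06475902e+01,
        1.67883758e-02,  8.98610306e-03, -1.33296280e-05]), 'tcp_pos': array([271.25121724, 590.25097081, 230.51476326]), 'tcp_rot': array([-1.18195222e-04,  2.13725063e-01,  9.76893584e-01, -7.13439383e-04]), 'ft_force': array([-0.01147612, -0.46524609, -0.53782748]), 'torque': array([ 0.0072185 , -0.0235997 , -0.03944609]), 'grip_width': 1.0004740318484178}
```

View pics/top0.png

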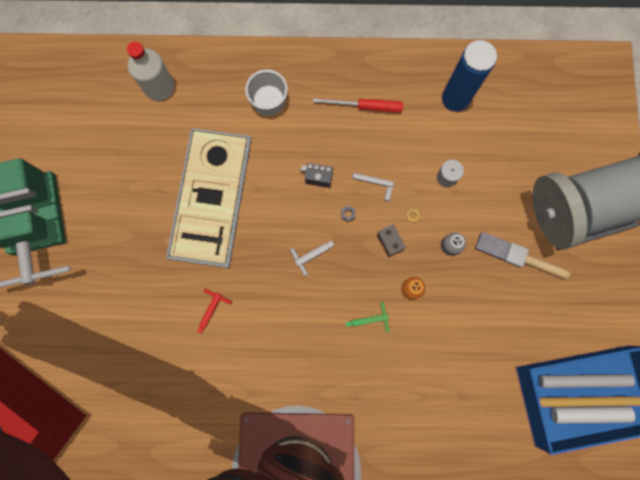

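View pics/scene0.png

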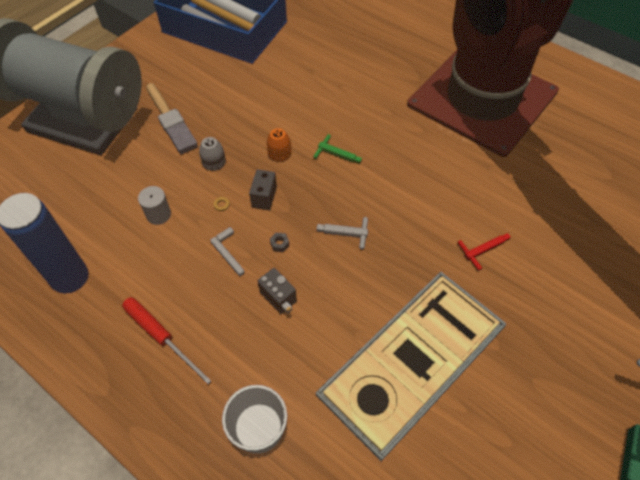

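Top picture. Could be the chuck: grey with jaws (455,243), orange (414,288), bar stub (451,173); I choose the grey one with jaws. Could be the holder: block with screws and cutter (318,175), plain block (391,240); I choose the first. Could be the key: grey T (312,255), L key (376,185), red (213,310), green (370,320); I choose the grey T. Tray bays: round (217,155), block (208,195), key (203,238).

```bash
cat > m.py <<'E'
from h import *
def load(n):
    z=np.load(n+"0.npz"); return (z["K"],z["t"],z["M"]),z["p"],z["d"]
T=load("top"); S=load("scene")
seeds={"chuck":(455,243),"holder":(318,175),"key":(312,255),"stub":(451,173),"block":(391,240)}
P=[]
for c,p,d in(T,S):
    w=cloud(c,d); w[d==0]=np.nan; P.append(w)
    print("bench z", np.nanmedian(w[...,2][(w[...,0]>450)&(w[...,0]<700)&(abs(w[...,1])<150)]))
for k,(u,v) in seeds.items():
    g=ray(T[0],u,v,15)
    for n,w in zip("TS",P):
        m=(np.hypot(w[...,0]-g[0],w[...,1]-g[1])<(75 if k=="key" else 55))&(w[...,2]>6)
        m=m.astype(np.uint8); nl,l,s,_=cv2.connectedComponentsWithStats(m); i=1+np.argmax(s[1:,4]); q=w[l==i]
        top=q[q[:,2]>np.percentile(q[:,2],90)-(6 if k!="key" else 9)]
        r=cv2.minAreaRect(q[:,:2].astype(np.float32)); rt=cv2.minAreaRect(top[:,:2].astype(np.float32))
        f=lambda r:[np.round(x,1) for x in (r[0][0],r[0][1],r[1][0],r[1][1],r[2])]
        print(k,n,len(q),"zmax %.1f"%np.percentile(q[:,2],98),f(r),"top",f(rt),"mean",top.mean(0).round(1))
# tray
c,p,d=T
w=P[0]
hsv=cv2.cvtColor(p,cv2.COLOR_BGR2HSV)
for n,(c,p,d),w in zip("TS",(T,S),P):
    g=ray(T[0],208,197,18)
    m=(np.hypot(w[...,0]-g[0],w[...,1]-g[1])<210)&(w[...,2]>6)&(w[...,2]<30); m=m.astype(np.uint8)
    nl,l,s,_=cv2.connectedComponentsWithStats(m); i=1+np.argmax(s[1:,4]); q=w[l==i]
    print("tray",n,len(q),cv2.minAreaRect(q[:,:2].astype(np.float32)),np.percentile(q[:,2],[5,50,95]))
    cs=[(217,155),(208,196),(203,238)] if n=="T" else [(373,400),(415,357),(450,314)]
    dark=(p.max(2)<60).astype(np.uint8); nl,l,s,ce=cv2.connectedComponentsWithStats(dark)
    for (u,v) in cs:
        k=l[v-3:v+4,u-3:u+4].max(); pts=np.argwhere(l==k)[:,::-1]; wp=np.array([ray(c,a,b,10) for a,b in pts])
        print(n,(u,v),len(pts),wp.mean(0).round(1),cv2.minAreaRect(wp[:,:2].astype(np.float32)))
E
python3 m.py
```

```text
bench z 0.9304517188834325
bench z 1.5850623595651996
chuck T 456 zmax 61.6 [np.float64(465.2), np.float64(-320.6), np.float64(46.3), np.float64(43.1), np.float64(32.8)] top [np.float64(465.8), np.float64(-322.2), np.float64(31.2), np.float64(30.0), np.float64(11.1)] mean [ 464.9 -321.6   57.2]
chuck S 677 zmax 61.3 [np.float64(454.6), np.float64(-319.4), np.float64(68.8), np.float64(41.9), np.float64(8.1)] top [np.float64(467.1), np.float64(-320.5), np.float64(28.9), np.float64(31.9), np.float64(58.0)] mean [ 467.7 -319.4   57.5]
holder T 599 zmax 53.1 [np.float64(610.3), np.float64(-30.8), np.float64(71.6), np.float64(37.6), np.float64(81.9)] top [np.float64(609.1), np.float64(-36.1), np.float64(55.8), np.float64(36.3), np.float64(79.8)] mean [609.  -36.6  48.1]
holder S 1112 zmax 53.5 [np.float64(611.2), np.float64(-29.5), np.float64(70.8), np.float64(36.9), np.float64(81.9)] top [np.float64(610.4), np.float64(-35.7), np.float64(57.5), np.float64(36.0), np.float64(81.2)] mean [610.8 -35.2  48.2]
key T 368 zmax 18.7 [np.float64(430.2), np.float64(-30.4), np.float64(60.7), np.float6
[... 1772 characters left out ...]
72)
T (203, 238) 102 [472.7 216.4  10. ] ((472.3619384765625, 215.1873779296875), (73.87227630615234, 6.407484531402588), 82.77039337158203)
tray S 15760 ((560.165771484375, 199.25180053710938), (134.86737060546875, 300.4732360839844), 82.8030014038086) [ 8.70006828 14.22822162 20.73828234]
S (373, 400) 584 [655.  187.9  10. ] ((654.7097778320312, 187.6467742919922), (41.27771759033203, 40.07477951049805), 82.10224151611328)
S (415, 357) 632 [563.8 200.7  10. ] ((563.620849609375, 204.21435546875), (61.65199661254883, 30.766590118408203), 82.2616958618164)
S (450, 314) 318 [470.4 204.1  10. ] ((460.3779602050781, 205.9058837890625), (54.434906005859375, 86.38519287109375), 10.40845012664795)
```

servo_tool:
  plan:
    - {"dx": 0.33, "dy": -0.44, "dz": 0, "az": -65, "gripper": 100}
    - {"dx": 0.33, "dy": -0.44, "dz": 0, "az": -65}
    - {"dx": 0.33, "dy": -0.44, "dz": 0, "az": -65}
    - {"dx": 0.33, "dy": -0.44, "dz": 0, "az": -65}
    - {"dx": 0.33, "dy": -0.44, "dz": 0, "az": -65}
    - {"dx": 0.33, "dy": -0.44, "dz": 0, "az": -65}
    - {"dx": 0.33, "dy": -0.44, "dz": 0, "az": -65}
    - {"dx": 0.33, "dy": -0.44, "dz": 0, "az": -65}
    - {"dx": 0.33, "dy": -0.44, "dz": 0, "az": -65}
    - {"dx": 0.33, "dy": -0.44, "dz": 0, "az": -65}
    - {"dx": 0.33, "dy": -0.44, "dz": 0, "az": -65}
    - {"dx": 0.33, "dy": -0.44, "dz": 0, "az": -65}
    - {"dx": 0.33, "dy": -0.44, "dz": 0, "az": -65}
    - {"dx": 0.33, "dy": -0.44, "dz": 0, "az": -65}
    - {"dx": 0.194, "dy": -0.911, "dz": 0, "az": -65}
    - {"dx": 0.194, "dy": -0.911, "dz": 0, "az": -65}
    - {"dx": 0.194, "dy": -0.911, "dz": 0, "az": -65}
    - {"dx": 0.194, "dy": -0.911, "dz": 0, "az": -65}
    - {"dx": 0.194, "dy": -0.911, "dz": 0, "az": -65}
    - {"dx": 0.194, "dy": -0.911, "dz": 0, "az": -65}

```text
schema error: expected keys gripper, dx, dy, dz, ax, ay, az
```

servo_tool:
  plan:
    - {"dx": 0.33, "dy": -0.44, "dz": 0, "ax": 0, "ay": 0, "az": -65, "gripper": 100}
    - {"dx": 0.33, "dy": -0.44, "dz": 0, "ax": 0, "ay": 0, "az": -65, "gripper": 100}
    - {"dx": 0.33, "dy": -0.44, "dz": 0, "ax": 0, "ay": 0, "az": -65, "gripper": 100}
    - {"dx": 0.33, "dy": -0.44, "dz": 0, "ax": 0, "ay": 0, "az": -65, "gripper": 100}
    - {"dx": 0.33, "dy": -0.44, "dz": 0, "ax": 0, "ay": 0, "az": -65, "gripper": 100}
    - {"dx": 0.33, "dy": -0.44, "dz": 0, "ax": 0, "ay": 0, "az": -65, "gripper": 100}
    - {"dx": 0.33, "dy": -0.44, "dz": 0, "ax": 0, "ay": 0, "az": -65, "gripper": 100}
    - {"dx": 0.33, "dy": -0.44, "dz": 0, "ax": 0, "ay": 0, "az": -65, "gripper": 100}
    - {"dx": 0.33, "dy": -0.44, "dz": 0, "ax": 0, "ay": 0, "az": -65, "gripper": 100}
    - {"dx": 0.33, "dy": -0.44, "dz": 0, "ax": 0, "ay": 0, "az": -65, "gripper": 100}
    - {"dx": 0.33, "dy": -0.44, "dz": 0, "ax": 0, "ay": 0, "az": -65, "gripper": 100}
    - {"dx": 0.33, "dy": -0.44, "dz": 0, "ax": 0, "ay": 0, "az": -65, "gripper": 100}
    - {"dx": 0.33, "dy": -0.44, "dz": 0, "ax": 0, "ay": 0, "az": -65, "gripper": 100}
    - {"dx": 0.33, "dy": -0.44, "dz": 0, "ax": 0, "ay": 0, "az": -65, "gripper": 100}
    - {"dx": 0.194, "dy": -0.911, "dz": 0, "ax": 0, "ay": 0, "az": -65, "gripper": 100}
    - {"dx": 0.194, "dy": -0.911, "dz": 0, "ax": 0, "ay": 0, "az": -65, "gripper": 100}
    - {"dx": 0.194, "dy": -0.911, "dz": 0, "ax": 0, "ay": 0, "az": -65, "gripper": 100}
    - {"dx": 0.194, "dy": -0.911, "dz": 0, "ax": 0, "ay": 0, "az": -65, "gripper": 100}
    - {"dx": 0.194, "dy": -0.911, "dz": 0, "ax": 0, "ay": 0, "az": -65, "gripper": 100}
    - {"dx": 0.194, "dy": -0.911, "dz": 0, "ax": 0, "ay": 0, "az": -65, "gripper": 100}

```text
time: 1.77
tcp_pos: [530.9, -91.2, 231.1]
tcp_rot: [-0.0, 0.705, 0.709, -0.0]
ft_force: [0.4, -0.9, -0.4]
grip_width: 1.002
```

```bash
python3 - <<'E'
from h import *
robot.grab_frame("top")
c=cam("wrist"); p,d=robot.grab_frame("wrist"); cv2.imwrite("pics/w1.png",p); np.savez("wrist0.npz",p=p,d=d,K=c[0],t=c[1],M=c[2]); print(c,robot.get_state()["tcp_pos"],robot.get_state()["dq"].round(3))
E
```

```text
(array([[365.0640723 ,   0.        , 318.39725527],
       [  0.        , 365.0640723 , 235.51935311],
       [  0.        ,   0.        ,   1.        ]]), array([528.84718294, -16.46858147, 374.63216194]), array([[ 9.99985223e-01, -4.90312380e-03, -2.34817872e-03],
       [-5.40285236e-03, -9.44243058e-01, -3.29204887e-01],
       [-6.03119143e-04,  3.29212709e-01, -9.44255595e-01]])) [529.63600548 -97.45826396 231.74112661] [-0.054  0.028 -0.094 -0.026 -0.048 -0.003 -0.078]
```

View pics/w1.png

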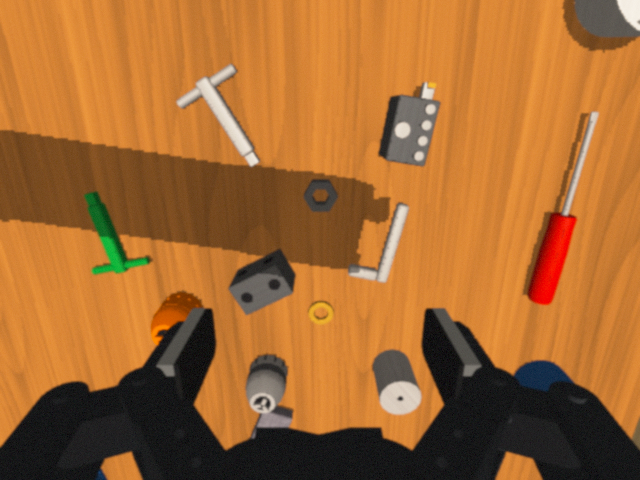

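```bash
cat > k.py <<'E'
from h import *
z=np.load("wrist0.npz"); c=(z["K"],z["t"],z["M"]); p=z["p"]; d=z["d"]
w=cloud(c,d)
print("bench",np.median(w[...,2][100:300,100:560]))
def key(p,c,u,v,h=12):
    hsv=cv2.cvtColor(p,cv2.COLOR_BGR2HSV); m=((hsv[...,1]<60)&(hsv[...,2]>90)).astype(np.uint8)
    l=cv2.connectedComponents(m)[1]; k=l[v-3:v+4,u-3:u+4].max(); q=np.argwhere(l==k)[:,::-1]
    q=np.array([ray(c,a,b,h)[:2] for a,b in q]); mu=q.mean(0); e=np.linalg.eigh(np.cov((q-mu).T))[1][:,1]
    a=(q-mu)@e; 
    if abs(a.min())>a.max(): e=-e;a=-a   # tip side is the far one from the mean
    n=np.array([-e[1],e[0]]); b=(q-mu)@n
    print("key n",len(q),"origin",(mu+e*(a.min()+a.max())/2).round(1),"L",np.ptp(a).round(1),"W",np.ptp(b).round(1),"ang",np.degrees(np.arctan2(e[1],e[0])).round(1))
key(p,c,228,120)
for n,u,v in(("top",312,255),("scene",345,231)):
    z=np.load(n+"0.npz"); key(z["p"],(z["K"],z["t"],z["M"]),u,v)
for nm,g,h in(("holder",(610,-36),40),("chuck",(466,-321),50)):
    m=(np.hypot(w[...,0]-g[0],w[...,1]-g[1])<60)&(w[...,2]>h); q=w[m]
    print(nm,len(q),cv2.minAreaRect(q[:,:2].astype(np.float32)),q.mean(0).round(1),q[:,2].max())
    m=(np.hypot(w[...,0]-g[0],w[...,1]-g[1])<60)&(w[...,2]>43)&(w[...,2]<49.5); q=w[m]
    print("  z43-49",len(q),cv2.minAreaRect(q[:,:2].astype(np.float32)))
E
python3 k.py
```

```text
bench 0.7702577788920735
key n 1856 origin [443.8 -29.1] L 89.1 W 62.7 ang -60.4
key n 377 origin [443.1 -29.8] L 90.1 W 62.9 ang -59.9
key n 419 origin [444.4 -30.3] L 87.4 W 61.8 ang -61.3
holder 8239 ((606.1209716796875, -50.77881622314453), (88.87434387207031, 38.459442138671875), 77.12752532958984) [598.9 -70.8 218.5] 320.8906729930806
  z43-49 2263 ((609.7185668945312, -35.6683349609375), (56.02897644042969, 36.02501678466797), 80.7972412109375)
chuck 640 ((466.152099609375, -319.636962890625), (30.984466552734375, 33.325748443603516), 47.070045471191406) [ 466.3 -316.8   56. ] 62.13199943465406
  z43-49 276 ((466.1208801269531, -314.88494873046875), (29.558536529541016, 40.730533599853516), 82.94449615478516)
```

servo_tool:
  plan:
    - {"dx": -0.06, "dy": -0.215, "dz": 0, "ax": 0, "ay": 0, "az": 0, "gripper": 100}
    - {"dx": -0.06, "dy": -0.215, "dz": 0, "ax": 0, "ay": 0, "az": 0, "gripper": 100}
    - {"dx": -0.06, "dy": -0.215, "dz": 0, "ax": 0, "ay": 0, "az": 0, "gripper": 100}
    - {"dx": -0.06, "dy": -0.215, "dz": 0, "ax": 0, "ay": 0, "az": 0, "gripper": 100}
    - {"dx": -0.06, "dy": -0.215, "dz": 0, "ax": 0, "ay": 0, "az": 0, "gripper": 100}
    - {"dx": -0.06, "dy": -0.215, "dz": 0, "ax": 0, "ay": 0, "az": 0, "gripper": 100}
    - {"dx": -0.06, "dy": -0.215, "dz": 0, "ax": 0, "ay": 0, "az": 0, "gripper": 100}
    - {"dx": -0.06, "dy": -0.215, "dz": 0, "ax": 0, "ay": 0, "az": 0, "gripper": 100}
    - {"dx": -0.06, "dy": -0.215, "dz": 0, "ax": 0, "ay": 0, "az": 0, "gripper": 100}

```text
time: 2.62
tcp_pos: [472.7, -303.2, 230.9]
tcp_rot: [-0.0, 0.705, 0.71, 0.0]
ft_force: [1.2, 0.3, -0.3]
grip_width: 0.999
```

The wrist view confirms the choices: the grey part at (265,385) has three jaws, the block at (410,130) has screws and a cutter, and the T is at (228,120), grey. One close crop of the chuck before I reach for it.

```bash
python3 - <<'E'
from h import *
c=cam("wrist"); p,d=robot.grab_frame("wrist"); s=robot.get_state(); print(s["tcp_pos"],s["tcp_rot"])
u,v=pix(c,(466.3,-321,58)); print(u,v)
w=cloud(c,d); m=(np.hypot(w[...,0]-466,w[...,1]+321)<30)&(w[...,2]>52)&(w[...,2]<70); q=w[m]; print(len(q),cv2.minAreaRect(q[:,:2].astype(np.float32)),q[:,2].max())
y0=int(np.clip(v-110,0,260));x0=int(np.clip(u-150,0,340))
im=cv2.resize(p[y0:y0+220,x0:x0+300],None,fx=2,fy=2); cv2.imwrite("pics/w2.png",im); print(x0,y0)
E
```

```text
[ 472.88646197 -302.87660437  230.99476148] [-3.92631890e-04  7.04348855e-01  7.09853870e-01  1.37526201e-04]
311.4108905434357 227.9731435256906
912 ((465.3321533203125, -320.9991760253906), (31.07468032836914, 32.36656188964844), 89.88058471679688) 62.272619157507336
161 117
```

View pics/w2.png

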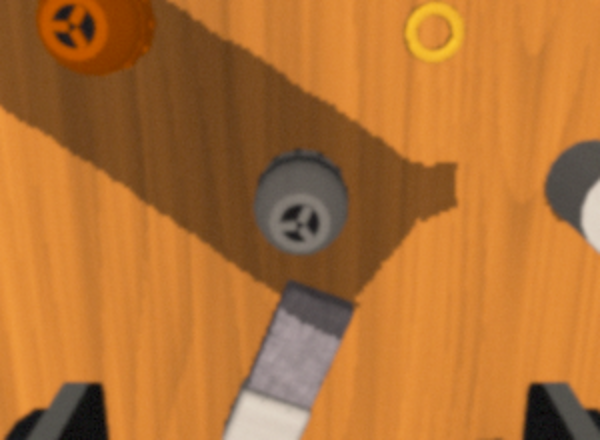

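servo_tool:
  force: 60
  plan:
    - {"dx": -0.007, "dy": -0.018, "dz": -0.03, "ax": 0, "ay": 0, "az": 0, "gripper": 100}
    - {"dx": -0.007, "dy": -0.018, "dz": -0.07, "ax": 0, "ay": 0, "az": 0, "gripper": 100}
    - {"dx": -0.007, "dy": -0.018, "dz": -0.11, "ax": 0, "ay": 0, "az": 0, "gripper": 100}
    - {"dx": -0.007, "dy": -0.018, "dz": -0.15, "ax": 0, "ay": 0, "az": 0, "gripper": 100}
    - {"dx": -0.007, "dy": -0.018, "dz": -0.19, "ax": 0, "ay": 0, "az": 0, "gripper": 100}
    - {"dx": -0.007, "dy": -0.018, "dz": -0.222, "ax": 0, "ay": 0, "az": 0, "gripper": 100}
    - {"dx": -0.007, "dy": -0.018, "dz": -0.222, "ax": 0, "ay": 0, "az": 0, "gripper": 100}
    - {"dx": -0.007, "dy": -0.018, "dz": -0.222, "ax": 0, "ay": 0, "az": 0, "gripper": 100}
    - {"dx": -0.007, "dy": -0.018, "dz": -0.222, "ax": 0, "ay": 0, "az": 0, "gripper": 100}

```text
time: 3.42
tcp_pos: [466.5, -322.7, 11.2]
tcp_rot: [0.001, 0.705, 0.709, 0.0]
ft_force: [0.1, -0.3, 0.4]
grip_width: 0.998
```

servo_tool:
  force: 60
  plan:
    - {"dx": 0, "dy": 0.0015, "dz": -0.001, "ax": 0, "ay": 0, "az": 0, "gripper": 100}
    - {"dx": 0, "dy": 0.0015, "dz": -0.001, "ax": 0, "ay": 0, "az": 0, "gripper": 0}
    - {"dx": 0, "dy": 0.0015, "dz": -0.001, "ax": 0, "ay": 0, "az": 0, "gripper": 0}
    - {"dx": 0, "dy": 0.0015, "dz": -0.001, "ax": 0, "ay": 0, "az": 0, "gripper": 0}
    - {"dx": 0, "dy": 0.0015, "dz": -0.001, "ax": 0, "ay": 0, "az": 0, "gripper": 0}
    - {"dx": 0, "dy": 0.0015, "dz": -0.001, "ax": 0, "ay": 0, "az": 0, "gripper": 0}
    - {"dx": 0, "dy": 0.0015, "dz": -0.001, "ax": 0, "ay": 0, "az": 0, "gripper": 0}
    - {"dx": 0, "dy": 0.0015, "dz": -0.001, "ax": 0, "ay": 0, "az": 0, "gripper": 0}
    - {"dx": 0, "dy": 0.0015, "dz": -0.001, "ax": 0, "ay": 0, "az": 0, "gripper": 0}
    - {"dx": 0, "dy": 0.0015, "dz": -0.001, "ax": 0, "ay": 0, "az": 0, "gripper": 0}
    - {"dx": 0, "dy": 0.0015, "dz": -0.001, "ax": 0, "ay": 0, "az": 0, "gripper": 0}
    - {"dx": 0, "dy": 0.0015, "dz": -0.001, "ax": 0, "ay": 0, "az": 0, "gripper": 0}

```text
time: 4.42
tcp_pos: [465.6, -321.2, 9.4]
tcp_rot: [0.0, 0.705, 0.709, 0.001]
ft_force: [-2.1, 3.2, 10.4]
grip_width: 0.513
```

servo_tool:
  plan:
    - {"dx": 0, "dy": 0, "dz": 0.01, "ax": 0, "ay": 0, "az": 0, "gripper": 0}
    - {"dx": 0, "dy": 0, "dz": 0.03, "ax": 0, "ay": 0, "az": 0, "gripper": 0}
    - {"dx": 0, "dy": 0, "dz": 0.06, "ax": 0, "ay": 0, "az": 0, "gripper": 0}
    - {"dx": 0, "dy": 0, "dz": 0.1, "ax": 0, "ay": 0, "az": 0, "gripper": 0}
    - {"dx": 0, "dy": 0, "dz": 0.1, "ax": 0, "ay": 0, "az": 0, "gripper": 0}
    - {"dx": 0, "dy": 0, "dz": 0.1, "ax": 0, "ay": 0, "az": 0, "gripper": 0}
    - {"dx": 0, "dy": 0, "dz": 0.1, "ax": 0, "ay": 0, "az": 0, "gripper": 0}

```text
time: 5.0
tcp_pos: [464.6, -320.4, 107.8]
tcp_rot: [-0.001, 0.705, 0.709, 0.0]
ft_force: [-0.4, -0.9, -6.2]
grip_width: 0.516
```

```bash
python3 - <<'E'
from h import *
for n in("scene","wrist"):
    c=cam(n); p,d=robot.grab_frame(n)
    if n=="scene": a=p[60:260,100:340]
    else: b=p[240:480,140:500]
s=robot.get_state(); print(s["tcp_pos"],s["ft_force"],s["grip_width"])
a=cv2.resize(a,(400,333)); b=cv2.resize(b,(500,333)); cv2.imwrite("pics/g1.png",cv2.resize(np.hstack([a,b]),(800,296)))
E
```

```text
[ 464.02079709 -320.23190267  106.80629011] [ 0.43562516 -0.36330373 -5.59606385] 0.5157218310311462
```

View pics/g1.png

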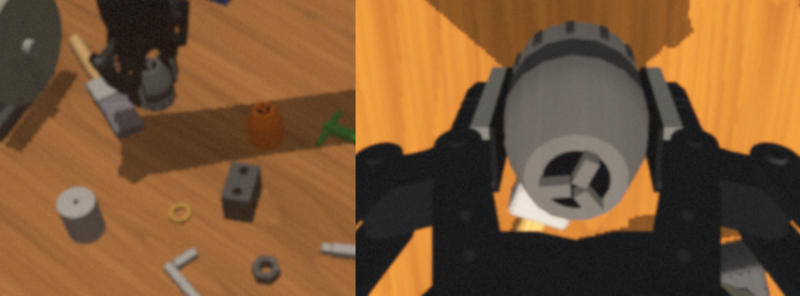

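The crop shows the chuck held upright between the pads, jaws up and clear of the brush. Next I carry it to the round bay.

servo_tool:
  plan:
    - {"dx": 0.191, "dy": 0.508, "dz": 0.02, "ax": 0, "ay": 0, "az": 0, "gripper": 0}
    - {"dx": 0.191, "dy": 0.508, "dz": 0.02, "ax": 0, "ay": 0, "az": 0, "gripper": 0}
    - {"dx": 0.191, "dy": 0.508, "dz": 0.02, "ax": 0, "ay": 0, "az": 0, "gripper": 0}
    - {"dx": 0.191, "dy": 0.508, "dz": 0.02, "ax": 0, "ay": 0, "az": 0, "gripper": 0}
    - {"dx": 0.191, "dy": 0.508, "dz": 0.02, "ax": 0, "ay": 0, "az": 0, "gripper": 0}
    - {"dx": 0.191, "dy": 0.508, "dz": 0.02, "ax": 0, "ay": 0, "az": 0, "gripper": 0}
    - {"dx": 0.191, "dy": 0.508, "dz": 0.02, "ax": 0, "ay": 0, "az": 0, "gripper": 0}
    - {"dx": 0.191, "dy": 0.508, "dz": 0.02, "ax": 0, "ay": 0, "az": 0, "gripper": 0}
    - {"dx": 0.191, "dy": 0.508, "dz": 0.02, "ax": 0, "ay": 0, "az": 0, "gripper": 0}
    - {"dx": 0.191, "dy": 0.508, "dz": 0.02, "ax": 0, "ay": 0, "az": 0, "gripper": 0}
    - {"dx": 0.191, "dy": 0.508, "dz": 0.02, "ax": 0, "ay": 0, "az": 0, "gripper": 0}
    - {"dx": 0.191, "dy": 0.508, "dz": 0.02, "ax": 0, "ay": 0, "az": 0, "gripper": 0}
    - {"dx": 0.191, "dy": 0.508, "dz": 0.02, "ax": 0, "ay": 0, "az": 0, "gripper": 0}
    - {"dx": 0.191, "dy": 0.508, "dz": 0.02, "ax": 0, "ay": 0, "az": 0, "gripper": 0}
    - {"dx": 0.191, "dy": 0.508, "dz": 0.02, "ax": 0, "ay": 0, "az": 0, "gripper": 0}
    - {"dx": 0.191, "dy": 0.508, "dz": 0.02, "ax": 0, "ay": 0, "az": 0, "gripper": 0}
    - {"dx": 0.191, "dy": 0.508, "dz": 0.02, "ax": 0, "ay": 0, "az": 0, "gripper": 0}
    - {"dx": 0.191, "dy": 0.508, "dz": 0.02, "ax": 0, "ay": 0, "az": 0, "gripper": 0}

```text
time: 6.6
tcp_pos: [655.8, 184.9, 127.7]
tcp_rot: [-0.0, 0.706, 0.708, -0.001]
ft_force: [0.3, -0.3, -6.0]
grip_width: 0.513
```

```bash
cat > hold.py <<'E'
from h import *
import sys
# held object: cloud relative to TCP from the scene camera; args: image name
s=robot.get_state(); t=np.array(s["tcp_pos"]); print(t.round(1),s["ft_force"].round(1),s["grip_width"])
for n in("scene","wrist"):
    c=cam(n); p,d=robot.grab_frame(n); np.savez(f"hold_{n}.npz",p=p,d=d,K=c[0],t=c[1],M=c[2])
    if n=="scene":
        u,v=pix(c,t).astype(int); x0=int(np.clip(u-150,0,340)); y0=int(np.clip(v-110,0,260)); a=p[y0:y0+220,x0:x0+300]; print("crop",x0,y0)
    else: b=p[100:480,120:520]
cv2.imwrite(f"pics/{sys.argv[1]}.png",np.hstack([cv2.resize(a,(480,352)),cv2.resize(b,(320,352))]))
E
python3 hold.py g2
```

```text
[655.8 184.9 127.7] [ 0.3 -0.3 -6. ] 0.5133039266661902
crop 226 260
```

View pics/g2.png

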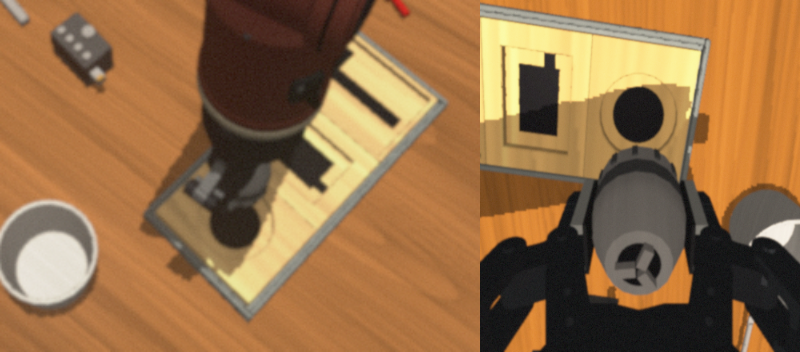

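Chuck upright in the grip, over the tray. The disc shows at about (317,224) in the full wrist picture and the block outline at (194,208). I refine both from this nearer view.

```bash
python3 - <<'E'
from h import *
z=np.load("hold_wrist.npz"); c=(z["K"],z["t"],z["M"]); p=z["p"]; d=z["d"]; w=cloud(c,d)
l=cv2.connectedComponents((p.max(2)<45).astype(np.uint8))[1]
for u,v in((317,224),(194,208)):
    k=l[v,u]; q=np.argwhere(l==k)[:,::-1]; x=np.array([ray(c,a,b,10)[:2] for a,b in q]).astype(np.float32)
    print(len(q),x.mean(0),cv2.minAreaRect(x),"z",np.median(w[...,2][l==k]), "rim z",np.median(w[140:170,300:330,2]))
# chuck nose axis
m=(np.hypot(w[...,0]-656,w[...,1]-185)<24)&(w[...,2]>170)&(w[...,2]<200); q=w[m]
for a in range(150,190,6):
    s=q=w[(np.hypot(w[...,0]-656,w[...,1]-185)<40)&(w[...,2]>a)&(w[...,2]<a+6)]
    if len(s): print(a,len(s),s.mean(0).round(1),np.ptp(s[:,0]).round(1))
E
```

```text
2759 [655.1933  188.49243] ((655.1615600585938, 187.9196014404297), (44.4254264831543, 44.687957763671875), 0.1458415538072586) z 11.008457002594923 rim z 18.469820270029928
250869 [659.2529  191.64085] ((656.5677490234375, 129.3911895751953), (629.2138061523438, 408.2268371582031), 0.18482331931591034) z 1.1699419647119953 rim z 18.469820270029928
150 2293 [656.  198.9 153.6] 71.6
156 2116 [656.2 196.6 159.2] 71.4
162 3285 [655.6 195.6 165.1] 70.7
168 3339 [655.9 194.1 170.7] 78.6
174 6269 [656.1 188.9 176.3] 78.8
180 2771 [655.8 191.3 183.6] 80.0
186 863 [656.1 196.8 188. ] 79.8
```

servo_tool:
  plan:
    - {"dx": 0, "dy": 0.003, "dz": -0.03, "ax": 0, "ay": 0, "az": 0, "gripper": 0}
    - {"dx": 0, "dy": 0.003, "dz": -0.06, "ax": 0, "ay": 0, "az": 0, "gripper": 0}
    - {"dx": 0, "dy": 0.003, "dz": -0.08, "ax": 0, "ay": 0, "az": 0, "gripper": 0}
    - {"dx": 0, "dy": 0.003, "dz": -0.095, "ax": 0, "ay": 0, "az": 0, "gripper": 0}
    - {"dx": 0, "dy": 0.003, "dz": -0.1, "ax": 0, "ay": 0, "az": 0, "gripper": 0}
    - {"dx": 0, "dy": 0.003, "dz": -0.103, "ax": 0, "ay": 0, "az": 0, "gripper": 0}
    - {"dx": 0, "dy": 0.003, "dz": -0.105, "ax": 0, "ay": 0, "az": 0, "gripper": 0}
    - {"dx": 0, "dy": 0.003, "dz": -0.105, "ax": 0, "ay": 0, "az": 0, "gripper": 0}
    - {"dx": 0, "dy": 0.003, "dz": -0.105, "ax": 0, "ay": 0, "az": 0, "gripper": 0}
    - {"dx": 0, "dy": 0.003, "dz": -0.105, "ax": 0, "ay": 0, "az": 0, "gripper": 0}

```text
time: 7.53
tcp_pos: [656.8, 190.1, 24.5]
tcp_rot: [0.0, 0.705, 0.709, 0.001]
ft_force: [-0.3, -0.3, -5.3]
grip_width: 0.516
```

servo_tool:
  plan:
    - {"dx": -0.001, "dy": -0.002, "dz": -0.001, "ax": 0, "ay": 0, "az": 0, "gripper": 0}
    - {"dx": -0.001, "dy": -0.002, "dz": -0.002, "ax": 0, "ay": 0, "az": 0, "gripper": 0}
    - {"dx": -0.001, "dy": -0.002, "dz": -0.003, "ax": 0, "ay": 0, "az": 0, "gripper": 0}
    - {"dx": -0.001, "dy": -0.002, "dz": -0.003, "ax": 0, "ay": 0, "az": 0, "gripper": 0}
    - {"dx": -0.001, "dy": -0.002, "dz": -0.003, "ax": 0, "ay": 0, "az": 0, "gripper": 0}

```text
time: 7.95
tcp_pos: [655.0, 188.0, 20.2]
tcp_rot: [-0.0, 0.705, 0.709, -0.0]
ft_force: [0.5, 0.1, -5.3]
grip_width: 0.518
```

servo_tool:
  plan:
    - {"dx": 0, "dy": 0, "dz": -0.0005, "ax": 0, "ay": 0, "az": 0, "gripper": 0}
    - {"dx": 0, "dy": 0, "dz": -0.001, "ax": 0, "ay": 0, "az": 0, "gripper": 0}
    - {"dx": 0, "dy": 0, "dz": -0.001, "ax": 0, "ay": 0, "az": 0, "gripper": 0}
    - {"dx": 0, "dy": 0, "dz": -0.001, "ax": 0, "ay": 0, "az": 0, "gripper": 0}

```text
time: 8.28
tcp_pos: [655.1, 187.9, 19.6]
tcp_rot: [-0.0, 0.705, 0.709, 0.0]
ft_force: [-0.9, 0.5, -0.0]
grip_width: 0.515
```

servo_tool:
  plan:
    - {"dx": 0, "dy": 0, "dz": 0, "ax": 0, "ay": 0, "az": 0, "gripper": 55}
    - {"dx": 0, "dy": 0, "dz": 0, "ax": 0, "ay": 0, "az": 0, "gripper": 60}
    - {"dx": 0, "dy": 0, "dz": 0, "ax": 0, "ay": 0, "az": 0, "gripper": 70}
    - {"dx": 0, "dy": 0, "dz": 0, "ax": 0, "ay": 0, "az": 0, "gripper": 80}
    - {"dx": 0, "dy": 0, "dz": 0, "ax": 0, "ay": 0, "az": 0, "gripper": 80}
    - {"dx": 0, "dy": 0, "dz": 0, "ax": 0, "ay": 0, "az": 0, "gripper": 80}
    - {"dx": 0, "dy": 0, "dz": 0.02, "ax": 0, "ay": 0, "az": 0, "gripper": 80}
    - {"dx": 0, "dy": 0, "dz": 0.05, "ax": 0, "ay": 0, "az": 0, "gripper": 80}
    - {"dx": 0, "dy": 0, "dz": 0.09, "ax": 0, "ay": 0, "az": 0, "gripper": 80}
    - {"dx": 0, "dy": 0, "dz": 0.13, "ax": 0, "ay": 0, "az": 0, "gripper": 80}
    - {"dx": 0, "dy": 0, "dz": 0.16, "ax": 0, "ay": 0, "az": 0, "gripper": 80}
    - {"dx": 0, "dy": 0, "dz": 0.16, "ax": 0, "ay": 0, "az": 0, "gripper": 80}

```text
time: 9.28
tcp_pos: [658.4, 188.2, 187.1]
tcp_rot: [0.002, 0.705, 0.709, 0.005]
ft_force: [2.3, -0.2, 1.2]
grip_width: 0.801
```

servo_tool:
  plan:
    - {"dx": -0.0455, "dy": -0.224, "dz": -0.03, "ax": 0, "ay": 0, "az": -9.5, "gripper": 80}
    - {"dx": -0.0455, "dy": -0.224, "dz": -0.03, "ax": 0, "ay": 0, "az": -9.5, "gripper": 80}
    - {"dx": -0.0455, "dy": -0.224, "dz": -0.03, "ax": 0, "ay": 0, "az": -9.5, "gripper": 80}
    - {"dx": -0.0455, "dy": -0.224, "dz": -0.03, "ax": 0, "ay": 0, "az": -9.5, "gripper": 80}
    - {"dx": -0.0455, "dy": -0.224, "dz": -0.03, "ax": 0, "ay": 0, "az": -9.5, "gripper": 80}
    - {"dx": -0.0455, "dy": -0.224, "dz": -0.03, "ax": 0, "ay": 0, "az": -9.5, "gripper": 80}
    - {"dx": -0.0455, "dy": -0.224, "dz": -0.03, "ax": 0, "ay": 0, "az": -9.5, "gripper": 80}
    - {"dx": -0.0455, "dy": -0.224, "dz": -0.03, "ax": 0, "ay": 0, "az": -9.5, "gripper": 80}
    - {"dx": -0.0455, "dy": -0.224, "dz": -0.03, "ax": 0, "ay": 0, "az": -9.5, "gripper": 80}

```text
time: 10.03
tcp_pos: [609.8, -35.0, 149.2]
tcp_rot: [-0.0, 0.761, 0.649, 0.0]
ft_force: [0.2, 0.6, -0.3]
grip_width: 0.806
```

```bash
python3 - <<'E'
from h import *
s=robot.get_state(); print(s["tcp_pos"],s["tcp_rot"])
out=[]
for n in("scene","wrist","top"):
    c=cam(n); p,d=robot.grab_frame(n); w=cloud(c,d)
    if n=="scene": a=p[260:480,240:520]
    if n=="wrist": b=p
    for nm,g in(("chuck",(655,188)),("holder",(610,-36))):
        r=np.hypot(w[...,0]-g[0],w[...,1]-g[1]); q=w[(r<30)&(w[...,2]>(43 if nm=="holder" else 62))&(w[...,2]<(49.5 if nm=="holder" else 85))]
        if len(q)>20: print(n,nm,len(q),cv2.minAreaRect(q[:,:2].astype(np.float32)),np.percentile(q[:,2],[50,98]))
cv2.imwrite("pics/c1.png",np.hstack([cv2.resize(a,(400,314)),cv2.resize(b,(400,314))]))
E
```

```text
[609.84459113 -35.0215098  149.24050313] [-2.29979779e-04  7.61203682e-01  6.48512779e-01  2.77154203e-04]
scene chuck 415 ((655.4081420898438, 187.22116088867188), (32.57121658325195, 33.04318618774414), 8.755241394042969) [66.87090001 72.54437255]
scene holder 536 ((610.2758178710938, -35.865936279296875), (56.79658126831055, 36.14042663574219), 81.06903076171875) [46.988124  49.3831706]
wrist holder 2930 ((609.9615478515625, -35.32845687866211), (55.9483757019043, 36.016300201416016), 80.62767791748047) [46.56244406 48.30957641]
top chuck 179 ((653.1804809570312, 185.51573181152344), (32.74167251586914, 31.466161727905273), 1.993781566619873) [66.15050348 72.57996674]
```

View pics/c1.png

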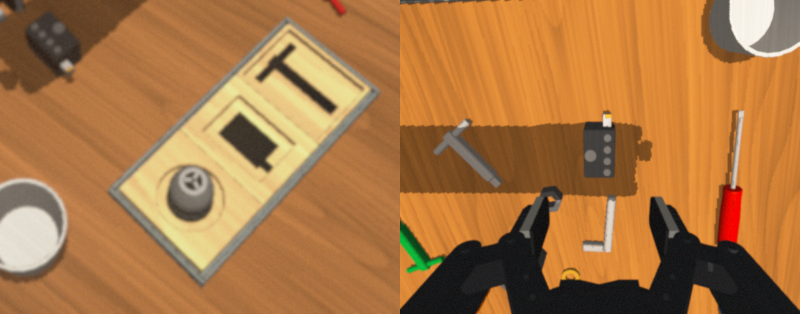

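Chuck stands jaws up, centred in the round bay; its jaws are 10.7 mm higher than they were on the bench (floor is at 10). Now the holder.

servo_tool:
  force: 60
  plan:
    - {"dx": 0, "dy": -0.0005, "dz": -0.04, "ax": 0, "ay": 0, "az": 0, "gripper": 80}
    - {"dx": 0, "dy": -0.0005, "dz": -0.08, "ax": 0, "ay": 0, "az": 0, "gripper": 80}
    - {"dx": 0, "dy": -0.0005, "dz": -0.11, "ax": 0, "ay": 0, "az": 0, "gripper": 80}
    - {"dx": 0, "dy": -0.0005, "dz": -0.13, "ax": 0, "ay": 0, "az": 0, "gripper": 80}
    - {"dx": 0, "dy": -0.0005, "dz": -0.139, "ax": 0, "ay": 0, "az": 0, "gripper": 80}
    - {"dx": 0, "dy": -0.0005, "dz": -0.139, "ax": 0, "ay": 0, "az": 0, "gripper": 80}
    - {"dx": 0, "dy": -0.0005, "dz": -0.139, "ax": 0, "ay": 0, "az": 0, "gripper": 80}
    - {"dx": 0, "dy": -0.0005, "dz": -0.139, "ax": 0, "ay": 0, "az": 0, "gripper": 0}
    - {"dx": 0, "dy": -0.0005, "dz": -0.139, "ax": 0, "ay": 0, "az": 0, "gripper": 0}
    - {"dx": 0, "dy": -0.0005, "dz": -0.139, "ax": 0, "ay": 0, "az": 0, "gripper": 0}
    - {"dx": 0, "dy": -0.0005, "dz": -0.139, "ax": 0, "ay": 0, "az": 0, "gripper": 0}
    - {"dx": 0, "dy": -0.0005, "dz": -0.139, "ax": 0, "ay": 0, "az": 0, "gripper": 0}
    - {"dx": 0, "dy": -0.0005, "dz": -0.139, "ax": 0, "ay": 0, "az": 0, "gripper": 0}
    - {"dx": 0, "dy": -0.0005, "dz": -0.139, "ax": 0, "ay": 0, "az": 0, "gripper": 0}
    - {"dx": 0, "dy": -0.0005, "dz": -0.139, "ax": 0, "ay": 0, "az": 0, "gripper": 0}

```text
time: 11.43
tcp_pos: [610.7, -36.5, 12.0]
tcp_rot: [0.001, 0.761, 0.648, 0.001]
ft_force: [-0.3, -0.2, 6.2]
grip_width: 0.41
```

servo_tool:
  plan:
    - {"dx": 0, "dy": 0, "dz": 0.01, "ax": 0, "ay": 0, "az": 0, "gripper": 0}
    - {"dx": 0, "dy": 0, "dz": 0.04, "ax": 0, "ay": 0, "az": 0, "gripper": 0}
    - {"dx": 0, "dy": 0, "dz": 0.08, "ax": 0, "ay": 0, "az": 0, "gripper": 0}
    - {"dx": 0, "dy": 0, "dz": 0.115, "ax": 0, "ay": 0, "az": 0, "gripper": 0}
    - {"dx": -0.047, "dy": 0.236, "dz": 0.115, "ax": 0, "ay": 0, "az": 2, "gripper": 0}
    - {"dx": -0.047, "dy": 0.236, "dz": 0.115, "ax": 0, "ay": 0, "az": 2, "gripper": 0}
    - {"dx": -0.047, "dy": 0.236, "dz": 0.115, "ax": 0, "ay": 0, "az": 2, "gripper": 0}
    - {"dx": -0.047, "dy": 0.236, "dz": 0.115, "ax": 0, "ay": 0, "az": 2, "gripper": 0}
    - {"dx": -0.047, "dy": 0.236, "dz": 0.115, "ax": 0, "ay": 0, "az": 2, "gripper": 0}
    - {"dx": -0.047, "dy": 0.236, "dz": 0.115, "ax": 0, "ay": 0, "az": 2, "gripper": 0}
    - {"dx": -0.047, "dy": 0.236, "dz": 0.115, "ax": 0, "ay": 0, "az": 2, "gripper": 0}
    - {"dx": -0.047, "dy": 0.236, "dz": 0.115, "ax": 0, "ay": 0, "az": 2, "gripper": 0}
    - {"dx": -0.047, "dy": 0.236, "dz": 0.115, "ax": 0, "ay": 0, "az": 2, "gripper": 0}
    - {"dx": -0.047, "dy": 0.236, "dz": 0.115, "ax": 0, "ay": 0, "az": 2, "gripper": 0}

```text
time: 12.6
tcp_pos: [562.9, 197.5, 125.6]
tcp_rot: [0.0, 0.751, 0.661, -0.0]
ft_force: [-0.4, -0.0, -5.1]
grip_width: 0.414
```

```bash
python3 hold.py g3; python3 - <<'E'
from h import *
z=np.load("hold_wrist.npz"); c=(z["K"],z["t"],z["M"]); w=cloud(c,z["d"])
u,v=pix(c,(563.3,200.3,10)); print("bay px",u,v)
# pocket floor/rim fit of tray: points near z 16.5..21 (insert top) bounding
m=(w[...,2]>15.5)&(w[...,2]<22)&(np.hypot(w[...,0]-563,w[...,1]-200)<230); l=cv2.connectedComponents(m.astype(np.uint8))[1]
lab=np.bincount(l[m]).argmax(); q=w[l==lab]; print(len(q),cv2.minAreaRect(q[:,:2].astype(np.float32)))
E
```

```text
[562.9 197.5 125.6] [-0.4 -0.  -5.1] 0.41400713922793214
crop 272 215
bay px 318.3032291454551 225.10157111551698
24909 ((563.5347290039062, 199.83644104003906), (116.5824203491211, 278.3414306640625), 82.69166564941406)
```

View pics/g3.png

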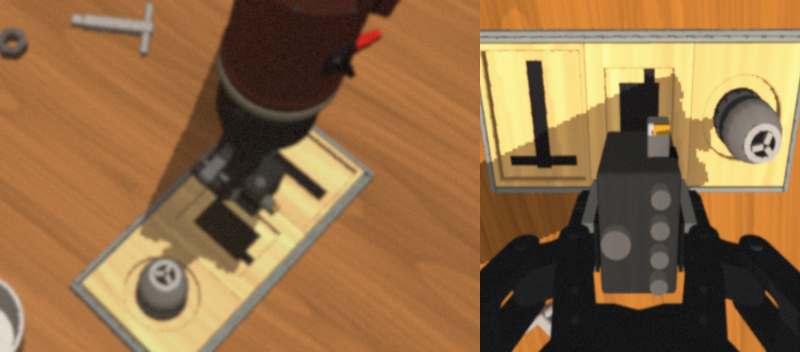

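The holder is upright in the grip, cutter towards the +y side like the outline. The tray fit gives its centre at (563.5,199.8), 116.6 × 278 mm, as it must be.

servo_tool:
  plan:
    - {"dx": 0.0005, "dy": 0.0015, "dz": -0.03, "ax": 0, "ay": 0, "az": 0, "gripper": 0}
    - {"dx": 0.0005, "dy": 0.0015, "dz": -0.06, "ax": 0, "ay": 0, "az": 0, "gripper": 0}
    - {"dx": 0.0005, "dy": 0.0015, "dz": -0.08, "ax": 0, "ay": 0, "az": 0, "gripper": 0}
    - {"dx": 0.0005, "dy": 0.0015, "dz": -0.093, "ax": 0, "ay": 0, "az": 0, "gripper": 0}
    - {"dx": 0.0005, "dy": 0.0015, "dz": -0.097, "ax": 0, "ay": 0, "az": 0, "gripper": 0}
    - {"dx": 0.0005, "dy": 0.0015, "dz": -0.1, "ax": 0, "ay": 0, "az": 0, "gripper": 0}
    - {"dx": 0.0005, "dy": 0.0015, "dz": -0.1, "ax": 0, "ay": 0, "az": 0, "gripper": 0}
    - {"dx": 0.0005, "dy": 0.0015, "dz": -0.1, "ax": 0, "ay": 0, "az": 0, "gripper": 0}
    - {"dx": 0.0005, "dy": 0.0015, "dz": -0.1, "ax": 0, "ay": 0, "az": 0, "gripper": 0}
    - {"dx": 0.0005, "dy": 0.0015, "dz": -0.1, "ax": 0, "ay": 0, "az": 0, "gripper": 0}

```text
time: 13.53
tcp_pos: [563.7, 201.2, 26.4]
tcp_rot: [0.0, 0.75, 0.661, 0.001]
ft_force: [0.1, -0.4, -5.0]
grip_width: 0.41
```

servo_tool:
  plan:
    - {"dx": 0, "dy": -0.0015, "dz": -0.001, "ax": 0, "ay": 0, "az": 0, "gripper": 0}
    - {"dx": 0, "dy": -0.0015, "dz": -0.002, "ax": 0, "ay": 0, "az": 0, "gripper": 0}
    - {"dx": 0, "dy": -0.0015, "dz": -0.003, "ax": 0, "ay": 0, "az": 0, "gripper": 0}
    - {"dx": 0, "dy": -0.0015, "dz": -0.003, "ax": 0, "ay": 0, "az": 0, "gripper": 0}
    - {"dx": 0, "dy": -0.0015, "dz": -0.003, "ax": 0, "ay": 0, "az": 0, "gripper": 0}

```text
time: 13.95
tcp_pos: [563.0, 199.4, 22.2]
tcp_rot: [-0.0, 0.75, 0.661, -0.0]
ft_force: [-0.1, 0.3, -4.9]
grip_width: 0.418
```

servo_tool:
  plan:
    - {"dx": 0, "dy": 0, "dz": -0.0005, "ax": 0, "ay": 0, "az": 0, "gripper": 0}
    - {"dx": 0, "dy": 0, "dz": -0.001, "ax": 0, "ay": 0, "az": 0, "gripper": 0}
    - {"dx": 0, "dy": 0, "dz": -0.001, "ax": 0, "ay": 0, "az": 0, "gripper": 0}
    - {"dx": 0, "dy": 0, "dz": -0.001, "ax": 0, "ay": 0, "az": 0, "gripper": 0}

```text
time: 14.28
tcp_pos: [563.1, 199.4, 22.0]
tcp_rot: [-0.0, 0.75, 0.661, 0.0]
ft_force: [-5.5, -1.3, 6.3]
grip_width: 0.412
```

servo_tool:
  plan:
    - {"dx": 0, "dy": 0, "dz": 0, "ax": 0, "ay": 0, "az": 0, "gripper": 44}
    - {"dx": 0, "dy": 0, "dz": 0, "ax": 0, "ay": 0, "az": 0, "gripper": 50}
    - {"dx": 0, "dy": 0, "dz": 0, "ax": 0, "ay": 0, "az": 0, "gripper": 60}
    - {"dx": 0, "dy": 0, "dz": 0, "ax": 0, "ay": 0, "az": 0, "gripper": 65}
    - {"dx": 0, "dy": 0, "dz": 0, "ax": 0, "ay": 0, "az": 0, "gripper": 65}
    - {"dx": 0, "dy": 0, "dz": 0, "ax": 0, "ay": 0, "az": 0, "gripper": 65}
    - {"dx": 0, "dy": 0, "dz": 0.02, "ax": 0, "ay": 0, "az": 0, "gripper": 65}
    - {"dx": 0, "dy": 0, "dz": 0.05, "ax": 0, "ay": 0, "az": 0, "gripper": 65}
    - {"dx": 0, "dy": 0, "dz": 0.09, "ax": 0, "ay": 0, "az": 0, "gripper": 65}
    - {"dx": 0, "dy": 0, "dz": 0.13, "ax": 0, "ay": 0, "az": 0, "gripper": 65}
    - {"dx": 0, "dy": 0, "dz": 0.13, "ax": 0, "ay": 0, "az": 0, "gripper": 65}

```text
time: 15.2
tcp_pos: [567.0, 200.2, 159.3]
tcp_rot: [0.001, 0.75, 0.661, 0.005]
ft_force: [0.8, -0.0, 0.7]
grip_width: 0.649
```

servo_tool:
  plan:
    - {"dx": -0.122, "dy": -0.224, "dz": -0.03, "ax": 0, "ay": 0, "az": 36.9, "gripper": 45}
    - {"dx": -0.122, "dy": -0.224, "dz": -0.03, "ax": 0, "ay": 0, "az": 36.9, "gripper": 45}
    - {"dx": -0.122, "dy": -0.224, "dz": -0.03, "ax": 0, "ay": 0, "az": 36.9, "gripper": 45}
    - {"dx": -0.122, "dy": -0.224, "dz": -0.03, "ax": 0, "ay": 0, "az": 36.9, "gripper": 45}
    - {"dx": -0.122, "dy": -0.224, "dz": -0.03, "ax": 0, "ay": 0, "az": 36.9, "gripper": 45}
    - {"dx": -0.122, "dy": -0.224, "dz": -0.03, "ax": 0, "ay": 0, "az": 36.9, "gripper": 45}
    - {"dx": -0.122, "dy": -0.224, "dz": -0.03, "ax": 0, "ay": 0, "az": 36.9, "gripper": 45}
    - {"dx": -0.122, "dy": -0.224, "dz": -0.03, "ax": 0, "ay": 0, "az": 36.9, "gripper": 45}
    - {"dx": -0.122, "dy": -0.224, "dz": -0.03, "ax": 0, "ay": 0, "az": 36.9, "gripper": 45}
    - {"dx": -0.122, "dy": -0.224, "dz": -0.03, "ax": 0, "ay": 0, "az": 36.9, "gripper": 45}

```text
time: 16.03
tcp_pos: [442.0, -23.4, 121.7]
tcp_rot: [0.0, 0.502, 0.865, 0.0]
ft_force: [0.9, -0.0, 1.2]
grip_width: 0.454
```

```bash
python3 - <<'E'
from h import *
s=robot.get_state(); print(s["tcp_pos"],s["tcp_rot"])
for n in("scene","wrist","top"):
    c=cam(n); p,d=robot.grab_frame(n); w=cloud(c,d)
    if n=="scene": a=p[240:480,240:520]
    if n=="wrist":
        b=p; np.savez("wrist0.npz",p=p,d=d,K=c[0],t=c[1],M=c[2]); print("key px",pix(c,(443.8,-29.5,12)))
    r=np.hypot(w[...,0]-563.5,w[...,1]-199.8); q=w[(r<45)&(w[...,2]>52)&(w[...,2]<59.5)]
    if len(q)>20: print(n,len(q),cv2.minAreaRect(q[:,:2].astype(np.float32)),np.percentile(q[:,2],[50,98]))
cv2.imwrite("pics/c2.png",np.hstack([cv2.resize(a,(400,343)),cv2.resize(b,(400,343))]))
E
```

```text
[441.97887392 -23.3984641  121.65716082] [3.63592147e-04 5.01739225e-01 8.65018807e-01 2.85448711e-04]
scene 725 ((562.8862915039062, 199.46945190429688), (55.93427276611328, 37.14985275268555), 83.06106567382812) [56.91474611 59.31221585]
key px [316.46348798 239.35263372]
top 357 ((562.3856201171875, 198.6000518798828), (56.72005081176758, 36.760841369628906), 83.71175384521484) [56.20623072 59.24627901]
```

View pics/c2.png

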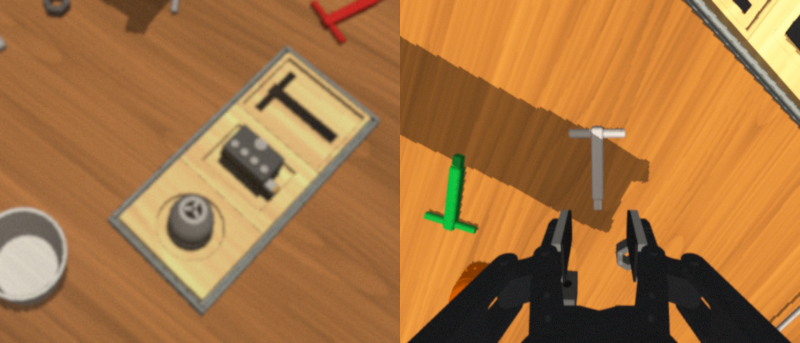

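Holder stands flat in its bay: centre (562.8,199.3), top 10 mm higher than on the bench. In the wrist half the T shank is at x≈598, midway between the fingers. Descending on the key.

servo_tool:
  force: 40
  plan:
    - {"dx": -0.001, "dy": -0.001, "dz": -0.04, "ax": 0, "ay": 0, "az": 0, "gripper": 45}
    - {"dx": -0.001, "dy": -0.001, "dz": -0.08, "ax": 0, "ay": 0, "az": 0, "gripper": 45}
    - {"dx": -0.001, "dy": -0.001, "dz": -0.1, "ax": 0, "ay": 0, "az": 0, "gripper": 45}
    - {"dx": -0.001, "dy": -0.001, "dz": -0.11, "ax": 0, "ay": 0, "az": 0, "gripper": 45}
    - {"dx": -0.001, "dy": -0.001, "dz": -0.115, "ax": 0, "ay": 0, "az": 0, "gripper": 45}
    - {"dx": -0.001, "dy": -0.001, "dz": -0.115, "ax": 0, "ay": 0, "az": 0, "gripper": 45}
    - {"dx": -0.001, "dy": -0.001, "dz": -0.115, "ax": 0, "ay": 0, "az": 0, "gripper": 45}
    - {"dx": -0.001, "dy": -0.001, "dz": -0.115, "ax": 0, "ay": 0, "az": 0, "gripper": 45}
    - {"dx": -0.001, "dy": -0.001, "dz": -0.115, "ax": 0, "ay": 0, "az": 0, "gripper": 45}

```text
time: 16.93
tcp_pos: [441.1, -25.3, 7.4]
tcp_rot: [0.001, 0.502, 0.865, 0.001]
ft_force: [0.3, 0.3, -0.0]
grip_width: 0.448
```

servo_tool:
  force: 40
  plan:
    - {"dx": 0, "dy": 0.001, "dz": -0.003, "ax": 0, "ay": 0, "az": 0, "gripper": 45}
    - {"dx": 0, "dy": 0.001, "dz": -0.003, "ax": 0, "ay": 0, "az": 0, "gripper": 45}
    - {"dx": 0, "dy": 0.001, "dz": -0.003, "ax": 0, "ay": 0, "az": 0, "gripper": 0}
    - {"dx": 0, "dy": 0.001, "dz": -0.003, "ax": 0, "ay": 0, "az": 0, "gripper": 0}
    - {"dx": 0, "dy": 0.001, "dz": -0.003, "ax": 0, "ay": 0, "az": 0, "gripper": 0}
    - {"dx": 0, "dy": 0.001, "dz": -0.003, "ax": 0, "ay": 0, "az": 0, "gripper": 0}
    - {"dx": 0, "dy": 0.001, "dz": -0.003, "ax": 0, "ay": 0, "az": 0, "gripper": 0}
    - {"dx": 0, "dy": 0.001, "dz": -0.003, "ax": 0, "ay": 0, "az": 0, "gripper": 0}
    - {"dx": 0, "dy": 0.001, "dz": -0.003, "ax": 0, "ay": 0, "az": 0, "gripper": 0}
    - {"dx": 0, "dy": 0.001, "dz": -0.003, "ax": 0, "ay": 0, "az": 0, "gripper": 0}

```text
time: 17.77
tcp_pos: [440.2, -24.6, 3.5]
tcp_rot: [-0.0, 0.502, 0.865, 0.0]
ft_force: [-1.8, -0.7, 5.8]
grip_width: 0.151
```

servo_tool:
  plan:
    - {"dx": 0, "dy": 0, "dz": 0.01, "ax": 0, "ay": 0, "az": 0, "gripper": 0}
    - {"dx": 0, "dy": 0, "dz": 0.04, "ax": 0, "ay": 0, "az": 0, "gripper": 0}
    - {"dx": 0, "dy": 0, "dz": 0.08, "ax": 0, "ay": 0, "az": 0, "gripper": 0}
    - {"dx": 0, "dy": 0, "dz": 0.115, "ax": 0, "ay": 0, "az": 0, "gripper": 0}
    - {"dx": 0.032, "dy": 0.242, "dz": 0.115, "ax": 0, "ay": 0, "az": -36.9, "gripper": 0}
    - {"dx": 0.032, "dy": 0.242, "dz": 0.115, "ax": 0, "ay": 0, "az": -36.9, "gripper": 0}
    - {"dx": 0.032, "dy": 0.242, "dz": 0.115, "ax": 0, "ay": 0, "az": -36.9, "gripper": 0}
    - {"dx": 0.032, "dy": 0.242, "dz": 0.115, "ax": 0, "ay": 0, "az": -36.9, "gripper": 0}
    - {"dx": 0.032, "dy": 0.242, "dz": 0.115, "ax": 0, "ay": 0, "az": -36.9, "gripper": 0}
    - {"dx": 0.032, "dy": 0.242, "dz": 0.115, "ax": 0, "ay": 0, "az": -36.9, "gripper": 0}
    - {"dx": 0.032, "dy": 0.242, "dz": 0.115, "ax": 0, "ay": 0, "az": -36.9, "gripper": 0}
    - {"dx": 0.032, "dy": 0.242, "dz": 0.115, "ax": 0, "ay": 0, "az": -36.9, "gripper": 0}
    - {"dx": 0.032, "dy": 0.242, "dz": 0.115, "ax": 0, "ay": 0, "az": -36.9, "gripper": 0}
    - {"dx": 0.032, "dy": 0.242, "dz": 0.115, "ax": 0, "ay": 0, "az": -36.9, "gripper": 0}

```text
time: 18.93
tcp_pos: [472.1, 215.8, 118.4]
tcp_rot: [0.0, 0.75, 0.661, -0.0]
ft_force: [0.3, -0.8, -1.3]
grip_width: 0.149
```

```bash
python3 hold.py g4; python3 - <<'E'
from h import *
print(robot.get_state()["tcp_rot"])
for n in("wrist","scene"):
    z=np.load(f"hold_{n}.npz"); c=(z["K"],z["t"],z["M"]); w=cloud(c,z["d"]); t=robot.get_state()["tcp_pos"]
    q=w[(np.hypot(w[...,0]-t[0],w[...,1]-t[1])<75)&(w[...,2]>t[2]-15)&(w[...,2]<t[2]+14)]
    e=np.array([-.127,-.992]); a=(q[:,:2]-t[:2])@e; b=(q[:,:2]-t[:2])@np.array([-e[1],e[0]])
    for lo in range(-50,60,10):
        s=(a>lo)&(a<lo+10)
        if s.sum()>15: print(n,lo,s.sum(),"b",np.percentile(b[s],[3,97]).round(1),"z",(np.percentile(q[s,2],[50,90])-t[2]).round(1))
E
```

```text
[472.1 215.8 118.4] [ 0.3 -0.8 -1.3] 0.14911867372155507
crop 317 179
[-7.75229893e-06  7.50670804e-01  6.60676429e-01 -8.52752515e-06]
wrist -40 3397 b [-29.3  29.1] z [ 8.  10.7]
wrist -30 1090 b [-26.1  24.4] z [10.3 11.4]
wrist -20 1093 b [-11.8  11.9] z [10.6 11.9]
wrist -10 945 b [-18.1  18.2] z [10.8 12.1]
wrist 0 621 b [-6.1  6.2] z [10.8 11.6]
wrist 10 595 b [-6.2  6.3] z [10.8 11.5]
wrist 20 580 b [-6.5  6.5] z [10.7 11.5]
wrist 30 417 b [-6.1  6.3] z [10.5 11.4]
wrist 40 370 b [-4.8  4.9] z [9.  9.6]
wrist 50 18 b [-3.7  3.8] z [8.5 8.9]
scene -40 209 b [-29.2  30.5] z [ 8.5 11.4]
scene -30 139 b [-28.8  29.2] z [ 8.8 12.1]
scene -20 85 b [-6.5  7.1] z [10.6 12.5]
scene -10 43 b [-10.2  18.9] z [10.6 12.9]
scene 30 54 b [-5.1  7. ] z [10.7 12.7]
scene 40 62 b [-4.3  5.3] z [ 9.  11.1]
```

View pics/g4.png

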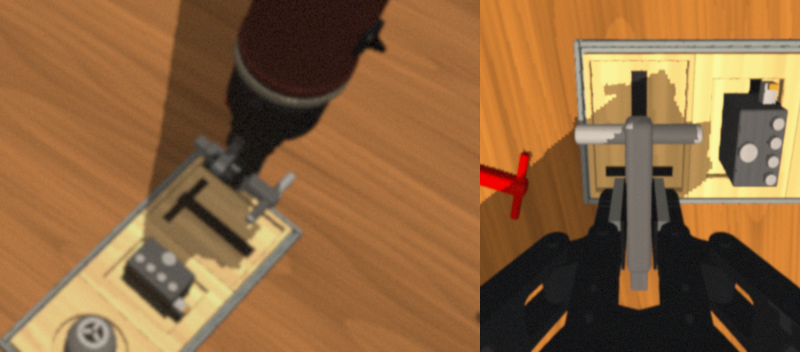

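The key is held level, symmetric about the tool, and aligned with the bay (crossbar at the +y side, opposite to the drawing, which is allowed). Lowering it.

servo_tool:
  plan:
    - {"dx": 0, "dy": 0, "dz": -0.03, "ax": 0, "ay": 0, "az": 0, "gripper": 0}
    - {"dx": 0, "dy": 0, "dz": -0.06, "ax": 0, "ay": 0, "az": 0, "gripper": 0}
    - {"dx": 0, "dy": 0, "dz": -0.08, "ax": 0, "ay": 0, "az": 0, "gripper": 0}
    - {"dx": 0, "dy": 0, "dz": -0.093, "ax": 0, "ay": 0, "az": 0, "gripper": 0}
    - {"dx": 0, "dy": 0, "dz": -0.098, "ax": 0, "ay": 0, "az": 0, "gripper": 0}
    - {"dx": 0, "dy": 0, "dz": -0.101, "ax": 0, "ay": 0, "az": 0, "gripper": 0}
    - {"dx": 0, "dy": 0, "dz": -0.101, "ax": 0, "ay": 0, "az": 0, "gripper": 0}
    - {"dx": 0, "dy": 0, "dz": -0.101, "ax": 0, "ay": 0, "az": 0, "gripper": 0}
    - {"dx": 0, "dy": 0, "dz": -0.101, "ax": 0, "ay": 0, "az": 0, "gripper": 0}
    - {"dx": 0, "dy": 0, "dz": -0.101, "ax": 0, "ay": 0, "az": 0, "gripper": 0}

```text
time: 19.87
tcp_pos: [472.6, 217.7, 18.2]
tcp_rot: [-0.0, 0.75, 0.661, 0.001]
ft_force: [-0.4, -0.2, -1.2]
grip_width: 0.147
```

servo_tool:
  plan:
    - {"dx": -0.0005, "dy": 0, "dz": -0.001, "ax": 0, "ay": 0, "az": 0, "gripper": 0}
    - {"dx": -0.0005, "dy": 0, "dz": -0.002, "ax": 0, "ay": 0, "az": 0, "gripper": 0}
    - {"dx": -0.0005, "dy": 0, "dz": -0.003, "ax": 0, "ay": 0, "az": 0, "gripper": 0}
    - {"dx": -0.0005, "dy": 0, "dz": -0.0035, "ax": 0, "ay": 0, "az": 0, "gripper": 0}
    - {"dx": -0.0005, "dy": 0, "dz": -0.0035, "ax": 0, "ay": 0, "az": 0, "gripper": 0}
    - {"dx": -0.0005, "dy": 0, "dz": -0.0035, "ax": 0, "ay": 0, "az": 0, "gripper": 0}

```text
time: 20.37
tcp_pos: [471.5, 217.3, 13.7]
tcp_rot: [-0.0, 0.75, 0.661, -0.0]
ft_force: [-0.1, 0.4, -2.2]
grip_width: 0.152
```

servo_tool:
  plan:
    - {"dx": 0, "dy": 0, "dz": -0.0005, "ax": 0, "ay": 0, "az": 0, "gripper": 0}
    - {"dx": 0, "dy": 0, "dz": -0.001, "ax": 0, "ay": 0, "az": 0, "gripper": 0}
    - {"dx": 0, "dy": 0, "dz": -0.001, "ax": 0, "ay": 0, "az": 0, "gripper": 0}
    - {"dx": 0, "dy": 0, "dz": -0.001, "ax": 0, "ay": 0, "az": 0, "gripper": 0}

```text
time: 20.7
tcp_pos: [471.6, 217.4, 13.6]
tcp_rot: [-0.0, 0.75, 0.661, -0.0]
ft_force: [-4.4, -2.0, 10.5]
grip_width: 0.15
```

Contact (10 N up). Releasing, with little opening so that the fingers stay inside the pocket.

servo_tool:
  plan:
    - {"dx": 0, "dy": 0, "dz": 0, "ax": 0, "ay": 0, "az": 0, "gripper": 17}
    - {"dx": 0, "dy": 0, "dz": 0, "ax": 0, "ay": 0, "az": 0, "gripper": 22}
    - {"dx": 0, "dy": 0, "dz": 0, "ax": 0, "ay": 0, "az": 0, "gripper": 30}
    - {"dx": 0, "dy": 0, "dz": 0, "ax": 0, "ay": 0, "az": 0, "gripper": 38}
    - {"dx": 0, "dy": 0, "dz": 0, "ax": 0, "ay": 0, "az": 0, "gripper": 38}
    - {"dx": 0, "dy": 0, "dz": 0, "ax": 0, "ay": 0, "az": 0, "gripper": 38}
    - {"dx": 0, "dy": 0, "dz": 0.02, "ax": 0, "ay": 0, "az": 0, "gripper": 38}
    - {"dx": 0, "dy": 0, "dz": 0.05, "ax": 0, "ay": 0, "az": 0, "gripper": 38}
    - {"dx": 0, "dy": 0, "dz": 0.09, "ax": 0, "ay": 0, "az": 0, "gripper": 38}
    - {"dx": 0, "dy": 0, "dz": 0.13, "ax": 0, "ay": 0, "az": 0, "gripper": 38}
    - {"dx": 0, "dy": -0.1, "dz": 0.15, "ax": 0, "ay": 0, "az": 0, "gripper": 38}
    - {"dx": 0, "dy": -0.2, "dz": 0.15, "ax": 0, "ay": 0, "az": 0, "gripper": 38}
    - {"dx": 0, "dy": -0.2, "dz": 0.15, "ax": 0, "ay": 0, "az": 0, "gripper": 38}
    - {"dx": 0, "dy": -0.2, "dz": 0.15, "ax": 0, "ay": 0, "az": 0, "gripper": 38}
    - {"dx": 0, "dy": -0.2, "dz": 0.15, "ax": 0, "ay": 0, "az": 0, "gripper": 38}
    - {"dx": 0, "dy": -0.2, "dz": 0.15, "ax": 0, "ay": 0, "az": 0, "gripper": 38}
    - {"dx": 0, "dy": -0.2, "dz": 0.15, "ax": 0, "ay": 0, "az": 0, "gripper": 38}

```text
time: 22.12
tcp_pos: [471.7, 15.5, 163.1]
tcp_rot: [-0.0, 0.751, 0.66, 0.001]
ft_force: [1.1, 1.1, -0.2]
grip_width: 0.378
```

```bash
python3 - <<'E'
from h import *
s=robot.get_state(); print(s["tcp_pos"],s["ft_force"],s["grip_width"])
e=np.array([-.127,-.992]); nn=np.array([-e[1],e[0]])
for n in("scene","top"):
    c=cam(n); p,d=robot.grab_frame(n); w=cloud(c,d)
    if n=="scene": a=p
    r=w[...,:2]-np.array([471.3,211.6]); A=r@e; B=r@nn
    q=(abs(A)<50)&(abs(B)<40)&(w[...,2]>19.5)&(w[...,2]<32); print(n,q.sum(),"A",np.percentile(A[q],[1,99]).round(1),"B",np.percentile(B[q],[1,99]).round(1))
    for lo in(-45,-20,0,25):
        m=(A>lo)&(A<lo+18)&(abs(B)<5); print(lo,np.percentile(w[...,2][m],[50,90]).round(1))
cv2.imwrite("pics/end.png",a)
E
```

```text
[471.65087639  15.50704406 163.13031982] [ 1.05377701  1.12705042 -0.17288035] 0.37827967564394727
scene 617 A [-42.7  44.1] B [-30.1  28.6]
-45 [24.1 26. ]
-20 [24.5 26.6]
0 [24.9 27. ]
25 [23.  25.8]
top 331 A [-42.4  44. ] B [-30.6  27.2]
-45 [24.7 26.9]
-20 [23.9 26.9]
0 [24.2 27. ]
25 [23.5 25.4]
```

View pics/end.png

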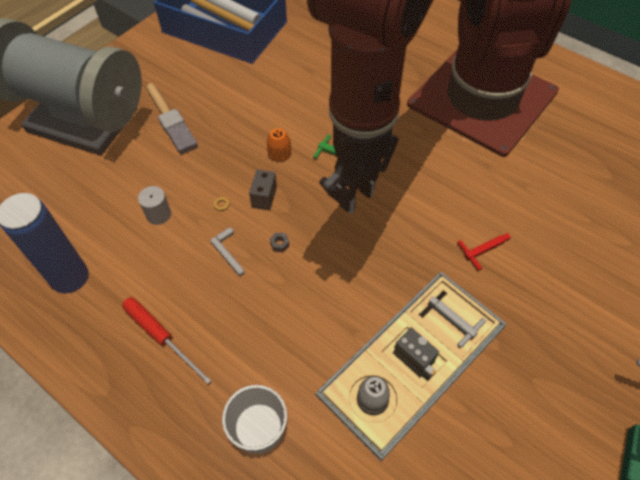

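Chuck at (374,393), holder at (416,350) and T key at (460,318) all sit in their bays. The key's top is level at about 24 mm, which is floor 10 plus 14. The stub, block, L key and other items are where they were, and the gripper is clear. Handing in.

```bash
python3 -c "
from bench import robot
print(robot.finish_job())"
```

```text
the job is handed in; nothing more can be done
None
```

I put the chuck, tool holder and chuck key in their bays in the order asked and handed the job in about 22 s in. Each was lowered until the wrist force showed contact, then released.

**Last checks:**
- **Drill chuck:** it stands jaws up and centred in the round bay. Its jaws read about 10.7 mm higher than they did on the bench, and the bay floor is at 10 mm.
- **Tool holder:** it stands upright within about 1 mm of its bay centre and turned about 0.5° from the bay. Its top reads 10 mm higher than on the bench.
- **Chuck key:** it lies flat with its top at about 24 mm (floor 10 + 14) along the shank. It lies within about 1–2 mm of centre, with the crossbar on the side opposite the drawn T, which the task allows.
- **Left alone:** in the last picture the bar end, packing block, L-shaped key and the coloured look-alikes are where they were. I checked these by eye, not by measurement.

**Disagreements:** the top camera put the chuck about 2–3 mm from where the scene camera put it, but both are well inside the bay. The gripper opening read 1–2 mm less than the part widths. No check failed, and the highest force I saw at the end of a move was about 10 N.

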